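Raise the recipe display to a reading angle

ROBOT

A 6-joint arm with a two-finger parallel gripper is mounted at the origin on a cart in front of the work surface, level with it; the furniture and walls round the work are solid. World frame = base frame: x ahead of the robot, y to its left, z up, the work surface at z = 0. Lengths are in mm, angles in rad, forces in N, time in s.
With the tool pointing down it reaches from about 300 to 775 mm from the base axis. Payload 14.6 kg.
Tool frame: the origin (TCP) lies midway between the tips of the shut fingers; the grasp point (between the pads) lies behind it (manip.grip_depth is the z of the grasp point in the tool frame, in mm); z points along the fingers, y is the line along which they close (so a half turn about z gives the same grasp; the last joint's range is limited). The gripper opens to 94 mm and grips with 3 to 60 N. Pads are 16 mm wide; open, the fingers measure 119 mm over their backs; the gripper's body (75 mm by 177 mm) begins 78 mm behind the grasp point.
Start: joints at [-1.329, 0.3, 1.521, -0, 1.321, -0.067], TCP at [167.147, -523.976, 205.446] pointing down, gripper open.
Joint ranges: [-3.03, 3.03], [-0.79, 2.21], [0.23, 2.52], [-1.04, 4.18], [0, 3.07], [-2.55, 2.55]. Speed limits (rad/s): [2.22, 2.22, 2.57, 3.14, 3.14, 3.14].

INTERFACE

Orientations are given as [roll, pitch, yaw] about the fixed x, y, z axes, in that order (R = Rz(yaw) Ry(pitch) Rx(roll)).
In Python, from cell import manip gives the robot as it stands.
- The arm moves only by the tool drive_effector, called after "Emit:" by a JSON object that holds its "op" and its "data". Schema: {"type":"object","properties":{"rows":{"type":"array","items":{"type":"array","items":{"type":"number"},"minItems":6,"maxItems":6},"minItems":1,"maxItems":5},"aperture":{"type":"number"},"grip_force":{"type":"number"},"only":{"type":"string"},"quiet":{"type":"boolean"},"lines":{"type":"string"}},"required":["rows"],"additionalProperties":false}. rows is a list of rows, 1 to 5 of them, each of 6 numbers: dx, dy, dz in units of 20 mm, then a rotation vector rx, ry, rz in rad; each row is the pose to reach, as a shift and turn from the pose commanded when the call began, along the tool's axes at that moment; what a row does not reach only later rows make up. A row lasts 1/10 s, in which the tool goes at most 50 mm and 0.15 rad, less where a joint would pass 70% of its speed; a pose out of reach is approached as far as the arm can. aperture is the finger opening in mm, set as the call begins (left out keeps the last). The fingers move at their own pace and stop on an object; grip_force is the grip in N (left out, the last holds). Time passes only in rows, so rows that do not move let the fingers close. The tool returns the time, the measured TCP pose, the force, the opening and the grip force at its end. only (a regular expression) keeps the lines of the reply that match it, lines (a string "A,B") keeps lines A to B, and quiet returns only ok. Input that does not fit is refused with a message, and nothing moves.
- manip.read_state(): the state, without advancing time (a new reading comes with each control period).
- manip.camera(name): name is "scene" or "top" or "wrist"; returns (picture, depth): 420x560x3 uint8, red, green, blue; 420x560 float32, mm along the optical axis (not along the pixel's ray), 0 where there is no reading.
- manip.camera_info(name): a dict with "K" (3x3 intrinsics, pixels), "dist" ([k1, k2, p1, p2, k3] as OpenCV has them; the pictures are not rectified), "rvec" (rotation vector, rad) and "tvec" (3), from world to camera coordinates, as OpenCV has them; the wrist camera has in their place "mount" (4x4, takes a point from camera to tool coordinates, whose origin is the TCP and whose axes are the flange's). Camera axes: x right, y down, z forward; pixel columns grow to the right and rows downward; lengths in mm; the calibration is good to about 2 mm. A picture is of the moment at which its call begins: read the wrist's pose just before it. camera_info takes no time and is no camera call.
- manip.sign_off(): hands the job in; it is judged then, once.
The state is a dict: "clock": time; "joints": joint angles; "qd": joint speeds; "effort": joint torques, N m; "eef_pos": TCP position; "eef_rot": TCP orientation; "wrist_force": force on the tool from outside, world axes, zero at the start; "moment": the same for the moment, N m; "finger_gap": finger opening in mm; "finger_force": force on a finger pad.
Only numpy, scipy, OpenCV 4.12 (cv2) and the standard library are available. Lean on these libraries where they do the work, as an engineer would, in place of code of your own. Each camera call takes 0.05 s, during which the arm holds its last target. There are 200 camera calls.

TASK

Two little white screens on stiff hinges stand side by side left of the hob, both tipped well back. Raise the larger one, the recipe display, until it leans back about 20 degrees from upright, let go of it and make sure that it stays there. Leave the smaller screen, the timer, as it is.

Things in the scene. Friction and masses are not known exactly. Their poses are not given: they have to be found in the camera images.
- display (a joint): Hinge of the recipe display (larger screen), rad: 0 = panel lying flat back, screen up; pi/2 = upright, screen facing the robot's side; grows as the panel is raised (range 0 to 1.75, starts at 0.6 to 0.85). Leaning back 20 degrees from upright is 1.22. Stiff: stays where it is left; raising it takes about 4 to 5 N at the top edge, square to the panel.
- display_top (a point): Middle of the recipe display's top edge, at mid-thickness, moving with the panel: white plastic, dark-bordered screen, 140 mm wide, 12 mm thick, edges rounded. x points up along the panel from the hinge, y along the top edge and the hinge axis, z out of the screen. The hinge axis passes 95 mm from here along -x. The back of the panel is bare and free to reach.
- display_foot: The recipe display's white foot, 90 x 110 mm, 12 mm thick, stuck to the worktop. Origin on the worktop, straight below the middle of the hinge axis, which is 30 mm above it; x level to the rear (the way the panel leans), y along the hinge axis, z up. The display may stand left or right of the timer. A wall cabinet overhangs the worktop from x = 0.53 m rearward, its underside 0.45 m up.
- timer_top (a point): Middle of the top edge of the timer, the smaller screen of the same make: 80 mm wide, 12 mm thick, top edge 65 mm from its own hinge axis, which is 30 mm above the worktop. Same axes. To be left alone.

How it is judged (in metres and radians):
At the end, for the whole second after the job is handed in: The recipe display leans back 20 degrees from upright, within 10 degrees either way (hinge between 1.045 and 1.395 rad), at rest, and stays so with nothing holding it; the timer is as it was (its top edge within 10 mm) (value of joint display between 1.045 and 1.395 rad and velocity of joint display between -0.05 and 0.05 rad/s and distance of timer_top from where it was at the start of the episode below 0.01 m); the robot touches nothing.
It fails at once if the timer is shifted (its top edge by more than 10 mm) (distance of timer_top from where it was at the start of the episode above 0.01 m).
It also fails if it takes over 32 s, if anything falls off the work surface, if the arm or the gripper's body presses on something with over 40 N, if the wrist force passes 120 N, or if a joint passes its speed limit or range.

## Working session

There is one attempt and no reset: what is moved stays moved. The work goes in short steps, Python scripts to look and compute and a tool call to move; the robot and the scene stay as the last step left them, time stands still between calls to the robot, and variables do not carry over. Pictures are saved under pics/ and viewed, at most 10 in all, crops included, and the job is handed in when it is done.

```bash
ls; mkdir -p pics
```

Run:
```python
from cell import manip
import cv2
s=manip.read_state();print(s['clock'],s['eef_pos'],s['eef_rot'],manip.grip_depth)
for n in("scene","top"):
    p,d=manip.camera(n);cv2.imwrite(f"pics/{n}.png",p[:,:,::-1]);import numpy as np;np.save(f"pics/{n}.npy",d)
    i=manip.camera_info(n);R=cv2.Rodrigues(np.array(i['rvec'],float))[0];print(n,(-R.T@np.array(i['tvec']).ravel()).round(),R.round(2).tolist(),(d>0).mean())
```

```text
cell.py
pics
0.0 [ 167.10054799 -523.72500587  204.89768891] [-3.14046391e+00 -8.80229681e-05  3.08784155e-01] -18.8
scene [-240.  743.  383.] [[-0.56, -0.83, -0.02], [-0.31, 0.24, -0.92], [0.76, -0.51, -0.39]] 0.9959438775510204
top [271. 290. 904.] [[-0.03, -1.0, 0.0], [-0.99, 0.03, -0.15], [0.15, -0.01, -0.99]] 0.9961054421768708
```

View pics/scene.png

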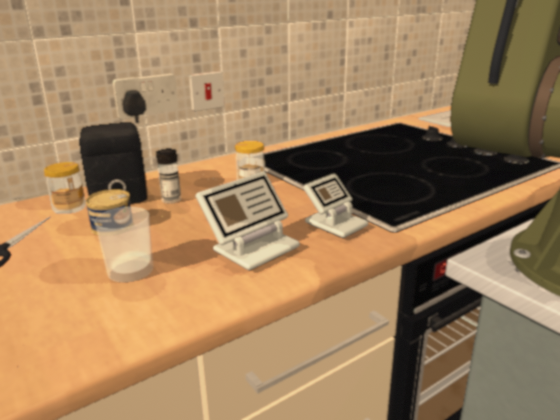

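View pics/top.png

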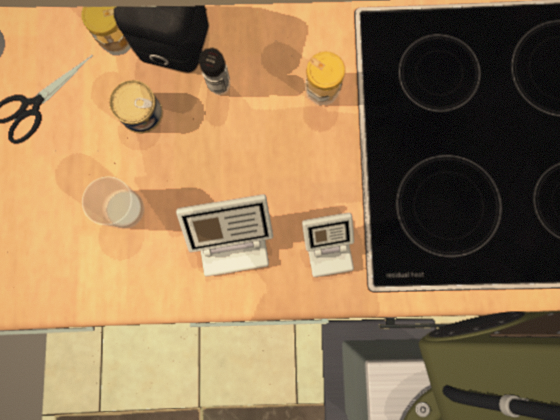

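The scene view shows the display at about (243,215) and the timer at about (330,205). In the top view, the display panel's corners are near (178,210), (264,197), (270,240) and (188,254), and its foot runs down to y≈275. The timer is at (303–353, 215–275).

Create h.py:
```python
import numpy as np, cv2
from cell import manip
def rays(n,uv):
    i=manip.camera_info(n);K=np.array(i['K'],float);D=np.array(i['dist'],float)
    R=cv2.Rodrigues(np.array(i['rvec'],float))[0];t=np.array(i['tvec'],float).ravel()
    u=cv2.undistortPoints(np.array(uv,float).reshape(-1,1,2),K,D).reshape(-1,2)
    return -R.T@t,(np.c_[u,np.ones(len(u))])@R   # origin, dirs with unit depth
def pts(n,uv,d):
    o,r=rays(n,uv);z=np.array([d[int(round(v)),int(round(u))] for u,v in uv]);return o+r*z[:,None]
def cloud(n,d,box):
    u0,v0,u1,v1=box;uv=np.array([(u,v) for v in range(v0,v1) for u in range(u0,u1)]);return uv,pts(n,uv,d)
def tri(a,b):
    (o1,r1),(o2,r2)=rays("top",[a]),rays("scene",[b]);M=np.c_[r1[0],-r2[0]]
    s=np.linalg.lstsq(M,o2-o1,rcond=None)[0];p,q=o1+s[0]*r1[0],o2+s[1]*r2[0];return (p+q)/2,np.linalg.norm(p-q)
```

Run:
```python
from h import *
np.set_printoptions(precision=1,suppress=True)
# triangulated corners: panel TL, TR, (lower)BR, BL
for nm,a,b in[("TL",(178,210),(199,191)),("TR",(265,197),(273,173)),("BR",(270,240),(286,213)),("BL",(188,255),(214,236))]:
    print(nm,*tri(a,b))
for n,box,tb in(("top",(170,190,280,280),(295,208,360,280)),("scene",(195,165,300,265),(300,170,370,240))):
    d=np.load(f"pics/{n}.npy")
    for nm,bx in(("disp",box),("timer",tb)):
        uv,P=cloud(n,d,bx);k=P[:,2]>20;Q=P[k]
        # RANSAC plane for panel face
        g=np.random.default_rng(0);best=None
        for _ in range(400):
            a=Q[g.choice(len(Q),3,False)];m=np.cross(a[1]-a[0],a[2]-a[0]);m/=np.linalg.norm(m)+1e-9
            i=abs((Q-a[0])@m)<2
            if best is None or i.sum()>best.sum():best=i
        F=Q[best];c=F.mean(0);V=np.linalg.svd(F-c)[2];m=V[2]*np.sign(V[2][2])
        yx=np.cross([0,0,1],m);yx/=np.linalg.norm(yx);up=np.cross(yx,m);up*=np.sign(up[2])
        s=(F-c)@up;w=(F-c)@yx
        sr=np.percentile(s,[1,99]);wr=np.percentile(w,[1,99])
        print(n,nm,len(Q),len(F),"n",m.round(3),"hinge",np.arccos(m[2]).round(3),"axis",yx.round(3),"W",np.ptp(wr),"H",np.ptp(sr),"topmid",c+up*sr[1]+yx*wr.mean(),"botmid",c+up*sr[0]+yx*wr.mean(),'foot z',np.median(P[(P[:,2]>5)&(P[:,2]<20)][:,2]), P[(P[:,2]>8)&(P[:,2]<15)].mean(0))
```

```text
TL [394.9 449.2 106. ] 0.7447253352037708
TR [407.5 311.7 101.8] 15.233618963453853
BR [352.  314.3  47. ] 2.9879447920794537
BL [334.5 450.8  53. ] 15.471995998009378
top disp 4363 3537 n [-0.7 -0.1  0.7] hinge 0.844 axis [ 0.1 -1.   0. ] W 133.8546250630632 H 95.41963497114759 topmid [400.8 385.2 103.2] botmid [338.1 376.2  31.8] foot z 9.498448356449842 [322.4 374.2  10. ]
top timer 1777 1331 n [-0.7 -0.1  0.7] hinge 0.744 axis [ 0.2 -1.   0. ] W 75.13149629571909 H 67.05985024445758 topmid [377.6 222.2  76.6] botmid [328.8 214.8  31.2] foot z 9.417732238025678 [313.6 213.5  10. ]
scene disp 4887 3746 n [-0.7 -0.1  0.7] hinge 0.852 axis [ 0.1 -1.   0. ] W 134.45929527867827 H 96.85939209333894 topmid [398.3 386.8 105.5] botmid [335.1 378.   32.6] foot z 13.164592613618822 [331.4 384.6  12.9]
scene timer 1441 1031 n [-0.7 -0.1  0.7] hinge 0.76 axis [ 0.1 -1.   0. ] W 76.8660105929018 H 70.10223866613663 topmid [375.3 223.1  79.3] botmid [325.  216.1  31.1] foot z 12.976785925215012 [325.2 224.9  12.6]
```

The rows are not in the units I measure in: shifts go in units of 20 mm. I convert before sending: -185 mm is -9.25, 165 mm is 8.25.

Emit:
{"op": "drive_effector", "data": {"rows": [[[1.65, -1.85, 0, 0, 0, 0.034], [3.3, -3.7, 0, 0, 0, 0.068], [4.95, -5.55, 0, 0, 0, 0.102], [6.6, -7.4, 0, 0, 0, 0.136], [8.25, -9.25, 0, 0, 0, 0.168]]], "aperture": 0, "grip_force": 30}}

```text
refused: rows[0]: the value is too short (schema: minItems 6). Nothing was moved.
```

Wrong form. The message asks for a list of rows, each a list of 6 numbers, so I'll send the same numbers that way.

Emit:
{"op": "drive_effector", "data": {"rows": [[1.65, -1.85, 0, 0, 0, 0.034], [3.3, -3.7, 0, 0, 0, 0.068], [4.95, -5.55, 0, 0, 0, 0.102], [6.6, -7.4, 0, 0, 0, 0.136], [8.25, -9.25, 0, 0, 0, 0.168]], "aperture": 0, "grip_force": 30}}

```text
clock: 0.6
eef_pos: [268.3, -295.7, 205.3]
eef_rot: [-3.141, 0.0, 0.139]
wrist_force: [0.8, -1.5, 0.6]
finger_gap: 57.2
finger_force: 0.0
```

Emit:
{"op": "drive_effector", "data": {"rows": [[0.9, -2.25, 0, 0, 0, 0], [1.8, -4.5, 0, 0, 0, 0], [2.7, -6.75, 0, 0, 0, 0], [3.6, -9, 0, 0, 0, 0], [4.5, -11.25, 0, 0, 0, 0]]}}

```text
clock: 1.1
eef_pos: [325.5, -60.3, 205.5]
eef_rot: [3.141, -0.001, 0.14]
wrist_force: [0.9, -0.6, -0.5]
finger_gap: 17.5
finger_force: 0.0
```

Emit:
{"op": "drive_effector", "data": {"rows": [[0.9, -2.25, 0, 0, 0, 0], [1.8, -4.5, 0, 0, 0, 0], [2.7, -6.75, 0, 0, 0, 0], [3.6, -9, 0, 0, 0, 0], [4.5, -11.25, 0, 0, 0, 0]]}}

```text
clock: 1.6
eef_pos: [383.0, 175.5, 205.4]
eef_rot: [3.142, -0.0, 0.141]
wrist_force: [0.7, -1.2, 0.7]
finger_gap: 0.2
finger_force: 0.0
```

Emit:
{"op": "drive_effector", "data": {"rows": [[1, -2.1, 0, 0, 0, 0], [2, -4.2, 0, 0, 0, 0], [3, -6.3, 0, 0, 0, 0], [4, -8.4, 0, 0, 0, 0], [4.9, -10.35, 0, 0, 0, 0]]}}

```text
clock: 2.1
eef_pos: [451.2, 394.0, 204.9]
eef_rot: [3.141, 0.001, 0.141]
wrist_force: [0.7, -1.4, 0.0]
finger_gap: 0.3
finger_force: 0.0
```

Scaled: 130 mm is 6.5, 105 mm is 5.25.

Emit:
{"op": "drive_effector", "data": {"rows": [[0, 0, 1.75, 0, 0, 0], [0, 0, 3.5, 0, 0, 0], [0, 0, 5.25, 0, 0, 0], [0, 0, 6.5, 0, 0, 0], [0, 0, 6.5, 0, 0, 0]]}}

```text
clock: 2.6
eef_pos: [449.6, 390.7, 71.8]
eef_rot: [3.138, 0.006, 0.141]
wrist_force: [0.5, -0.6, 0.5]
finger_gap: 0.3
finger_force: 0.0
```

Run:
```python
from h import *
p,d=manip.camera("scene");cv2.imwrite("pics/s2.png",p[:,:,::-1])
```

```text
(no output)
```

View pics/s2.png

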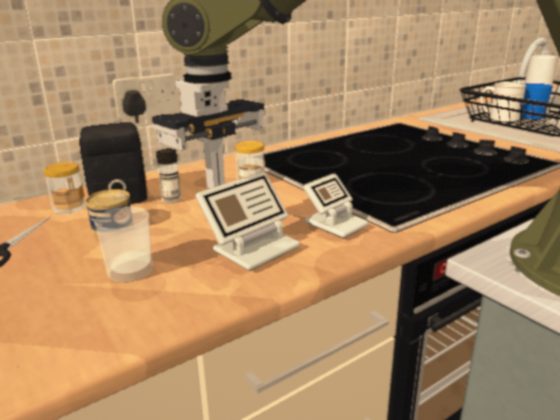

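The shut fingers at about (213,170) are behind the display, and nothing has moved. Next I pull toward the robot.

Scaled: -40 mm is -2, -34 mm is -1.7.

Emit:
{"op": "drive_effector", "data": {"rows": [[-0.5, 0, 0, 0, 0, 0], [-1, 0, 0, 0, 0, 0], [-1.35, 0, 0, 0, 0, 0], [-1.7, 0, 0, 0, 0, 0], [-2, 0, 0, 0, 0, 0]]}}

```text
clock: 3.15
eef_pos: [415.2, 387.6, 79.2]
eef_rot: [-3.138, -0.012, 0.141]
wrist_force: [21.2, 1.2, 18.7]
finger_gap: 0.6
finger_force: 10.9
```

Emit:
{"op": "drive_effector", "data": {"rows": [[-0.2, 0, 0, 0, 0, 0], [-0.4, 0, 0, 0, 0, 0], [-0.6, 0, 0, 0, 0, 0], [-0.6, 0, 0, 0, 0, 0]]}}

```text
clock: 3.55
eef_pos: [401.2, 385.6, 77.8]
eef_rot: [-3.139, -0.006, 0.141]
wrist_force: [8.0, 1.4, 7.3]
finger_gap: 0.3
finger_force: 4.0
```

Create m.py:
```python
from h import *
np.set_printoptions(precision=1,suppress=True)
def meas(n,bx):
    p,d=manip.camera(n);uv,P=cloud(n,d,bx);k=(P[:,2]>35)&(P[:,0]<425)&(P[:,0]>320);Q=P[k]
    g=np.random.default_rng(0);best=None;rear=np.array([.99,.14,0])
    for _ in range(600):
        a=Q[g.choice(len(Q),3,False)];m=np.cross(a[1]-a[0],a[2]-a[0]);m/=np.linalg.norm(m)+1e-9;m*=-np.sign(m@rear)
        if abs(m@[-.14,.99,0])>.15:continue
        i=abs((Q-a[0])@m)<2
        if best is None or i.sum()>best.sum():best=i
    F=Q[best];c=F.mean(0);m=np.linalg.svd(F-c)[2][2];m*=-np.sign(m@rear)
    print(n,len(F),"hinge",np.arctan2(-m@rear,m[2]).round(3),"n",m.round(3),"z max",np.percentile(F[:,2],99))
    return p
p=meas("scene",(190,130,300,265));cv2.imwrite("pics/s_%s.png"%manip.read_state()['clock'],p[:,:,::-1])
meas("scene",(302,170,370,240))
```

```bash
python3 m.py
```

```text
scene 3820 hinge 1.092 n [-0.9 -0.1  0.5] z max 151.6539059976507
scene 1012 hinge 0.751 n [-0.7 -0.1  0.7] z max 78.63772239202548
```

Scaled: -11 mm is -0.55, -8 mm is -0.4.

Emit:
{"op": "drive_effector", "data": {"rows": [[-0.2, 0, 0, 0, 0, 0], [-0.4, 0, 0, 0, 0, 0], [-0.55, 0, 0, 0, 0, 0], [-0.55, 0, 0, 0, 0, 0]]}}

```text
clock: 4.05
eef_pos: [389.5, 383.7, 77.1]
eef_rot: [-3.14, -0.004, 0.141]
wrist_force: [4.1, 0.4, 4.1]
finger_gap: 0.9
finger_force: 2.3
```

```bash
python3 m.py
```

```text
scene 3875 hinge 1.23 n [-0.9 -0.1  0.3] z max 164.15003018113475
scene 988 hinge 0.746 n [-0.7 -0.1  0.7] z max 78.73396027853146
```

Hinge is at 1.23 rad. I'll back off to the rear, lift clear and check again.

Scaled: 55 mm is 2.75, 35 mm is 1.75.

Emit:
{"op": "drive_effector", "data": {"rows": [[0.4, 0, 0, 0, 0, 0], [1, 0, 0, 0, 0, 0], [1.75, 0, 0, 0, 0, 0], [2.75, 0, 0, 0, 0, 0], [2.75, 0, 0, 0, 0, 0]]}}

```text
clock: 4.65
eef_pos: [445.1, 390.6, 75.0]
eef_rot: [3.141, 0.0, 0.14]
wrist_force: [0.2, 0.1, 0.1]
finger_gap: 0.6
finger_force: 0.0
```

Emit:
{"op": "drive_effector", "data": {"rows": [[0, 0, -1.75, 0, 0, 0], [0, 0, -3.75, 0, 0, 0], [0, 0, -6, 0, 0, 0], [0, 0, -7.5, 0, 0, 0], [0, 0, -7.5, 0, 0, 0]]}}

```text
clock: 5.15
eef_pos: [444.0, 391.6, 229.9]
eef_rot: [-3.138, -0.006, 0.141]
wrist_force: [-0.0, -0.5, 0.1]
finger_gap: 0.2
finger_force: 0.0
```

Emit:
{"op": "drive_effector", "data": {"rows": [[0, 0, 0, 0, 0, 0], [0, 0, 0, 0, 0, 0], [0, 0, 0, 0, 0, 0], [0, 0, 0, 0, 0, 0], [0, 0, 0, 0, 0, 0]]}}

```text
clock: 5.65
eef_pos: [443.1, 390.7, 224.9]
eef_rot: [3.141, 0.001, 0.141]
wrist_force: [0.5, 0.1, -0.3]
finger_gap: 0.2
finger_force: 0.0
```

```bash
python3 m.py; cp pics/s_5*.png pics/final.png; ls pics
```

```text
scene 3757 hinge 1.235 n [-0.9 -0.1  0.3] z max 121.58832646357573
scene 996 hinge 0.75 n [-0.7 -0.1  0.7] z max 78.7626016305088
final.png
s2.png
s_3.6.png
s_4.1.png
s_5.7.png
scene.npy
scene.png
top.npy
top.png
```

View pics/final.png

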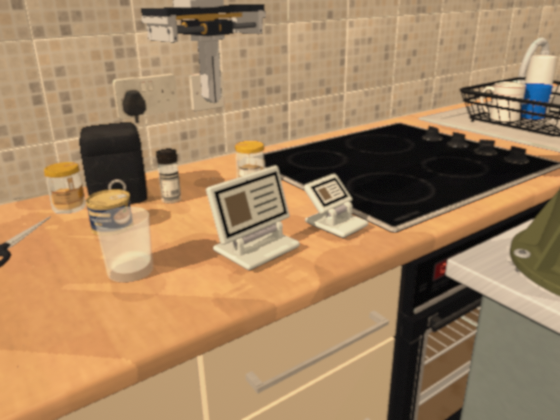

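The display at about (250,208) stands raised at 1.235 rad. The timer at (330,205) hasn't changed, and the gripper is clear at (208,80).

```bash
python3 -c "
from cell import manip
print(manip.sign_off())"
```

```text
the job is handed in; nothing more can be done
None
```

The recipe display is raised to about 1.235 rad (roughly 19° back from upright) and held that angle after I let go; the timer hasn't moved, the arm is clear, and the job was handed in at about 5.7 s, though sign-off returned no verdict.

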